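# Eject the spare-blade cassette from the scroll saw

### The arm

A 6-joint arm with a two-finger parallel gripper is mounted at the origin on the work surface. World frame = base frame: x ahead of the robot, y to its left, z up, the work surface at z = 0. Lengths are in m, angles in rad, forces in N, time in s.
With the tool pointing down it reaches from about 0.35 to 0.85 m from the base axis. Payload 8.1 kg.
Tool frame: the origin (TCP) lies at the very end of the fingers, on their centre line; the grasp point (between the pads) lies 19 mm behind it (robot.grip_depth is the distance from the TCP to the grasp point, in m); z points along the fingers, y is the line along which they close (so a half turn about z gives the same grasp; the last joint's range is limited). The gripper opens to 93 mm and grips with 3 to 60 N. Pads are 15 mm wide; open, the fingers measure 128 mm over their backs; the gripper's body (75 mm by 188 mm) begins 65 mm behind the grasp point.
Start: joints at [1.179, 0.13, 1.488, -0, 1.523, -0.085], TCP at [0.181, 0.572, 0.219] pointing down, gripper open.
Joint ranges: [-2.96, 2.96], [-0.89, 2.26], [0.02, 2.5], [-1.34, 4.48], [0, 2.73], [-2.66, 2.66]. Speed limits (rad/s): [2.39, 2.39, 2.79, 3.14, 3.14, 3.14].

### API

Orientations are given as a rotation vector (axis times angle).
In Python, from plant import robot gives the robot as it stands. The module is installed in compiled form; this text tells all that it offers.
- The arm moves only by the shell command python3 -m jog 'ROWS' [FORCE]. ROWS is JSON, a list that holds one entry, the list of rows, each a list of 7 numbers: the turn, a rotation vector about the tool's x, y, z in degrees, then the shift along the tool's x, y, z in cm, then the finger opening in cm, from 0 to 9.3. A call has 1 to 5 rows; each row shifts and turns the commanded pose from where the row before left it, along the tool's axes as they then stand; what a row does not reach is not made up. A row lasts 1/12 s, in which the tool goes at most 41.7 mm and 7.16 degrees, less where a joint would pass 70% of its speed; a pose out of reach is approached as far as the arm can. A call is refused whole if a number of a shift passes 4.17 or a number of a turn 7.16, either way. A call with a gripper value outside its range is refused whole. The fingers move at their own pace and stop on an object; FORCE is the grip in N (left out, the last holds). Time passes only in rows, so rows that do not move let the fingers close. It gives the time, the measured TCP pose, the force and the opening at its end, in the units of the state.
- robot.read_state(): the state, without advancing time (a new reading comes with each control period).
- robot.read_camera(name): name is "side" or "top"; returns a dict with "img" (400x640x3 uint8, red, green, blue), "fx", "fy", "cx", "cy" (pixels), "extrinsics" (4x4, takes a point from camera to world coordinates). Camera axes: x right, y up, looking along -z (the intrinsics and any distortion apply to the point x, -y, -z); pixel columns grow to the right and rows downward; lengths in m; the calibration is good to about 2 mm. A picture is of the moment at which its call begins. There is no depth.
- robot.close_job(): hands the job in, once; it reports no verdict.
Trained networks look in a picture, given as the dict that the camera call returned (one of the last four; its "shot" number tells which), for a name from the list of things; names that differ only in an ending like _2 or _b are one class to them, and where a whole thing is asked for, a point or a joint stands for the part that bears it (a point fixed in the world has none). Each returns a list of dicts, best first, with "confidence" (0 to 1); they miss things now and then, are a little off and sometimes report something else, mostly with a low value. They report only what shows in the picture. A call takes as long as a camera call. They do not tell look-alikes from the thing itself.
- robot.masks_of(picture, label): "pixels" (400x640 bool, what is visible of it) and "point" ([column, row] in pixels, amid what is visible of it).
- robot.pinpoint(picture, label): "point" ([column, row] in pixels: a listed point, or the origin of a listed thing).
The state is a dict: "t": time; "q": joint angles; "dq": joint speeds; "joint_torque": joint torques, N m; "tool_pos": TCP position; "orientation": TCP orientation; "force": force on the tool from outside, world axes, zero at the start; "wrist_torque": the same for the moment, N m; "opening": finger opening in m.
Only numpy, scipy, OpenCV 4.12 (cv2) and the standard library are available. Lean on these libraries where they do the work, as an engineer would, in place of code of your own. Each camera call takes 0.05 s, during which the arm holds its last target. There are 200 camera calls.

### The job

The spare-blade cassette sits latched in its bay in the top of the scroll saw's green housing: press it down until the push-push latch trips, let it spring up, draw it out and put it in the empty stock bin (not in the two bins with wooden sticks). Leave the bin standing level and the cassette lying or standing inside it.

Things in the scene. Friction and masses are not known exactly. Their poses are not given: they have to be found in the camera images.
- cassette_center (a point): Centre of the grey blade cassette (loose, about 80 g), 56 mm long (its x) x 20 thick (its y) x 60 tall (its z), upright in a close-fitting bay of the saw. Latched, its flat top is 9.5 mm above the housing (its centre 20.5 mm below the mouth) and it cannot be pulled out. Sprung up, its top is 33 mm above the housing; it then stands loose, to be gripped across the 20 mm and drawn straight up.
- eject_carriage (a joint): Height (m) of the spring carriage under the cassette: 0 latched, -0.006 pressed to the stop, +0.024 sprung up (and when empty). Pressing the cassette's top 3 to 4 mm deeper (4 to 5 N, stop at 6 mm) trips the latch for good; let go, it springs up within half a second and stays up.
- bay_mouth (a point): Centre of the bay's mouth in the flat top of the fixed saw's dark green housing, 80 mm above the bench. x along the bay's long side to the saw's rear, y to its left, z up. Around it the top is clear 44 mm to +y (housing edge), 79 mm to -y (aluminium table 10 mm higher); saw arm, 230 mm above the bench, 155 mm to -y; round black cap 8 mm high centred 82 mm to -x.
- bin_floor (a point): Centre of the inner floor (3 mm above the bench) of the empty one of three equal orange-yellow open bins, loose: outside 140 mm (its x) x 120 mm (its y) x 36 mm high, walls 3 mm, z up. The other two hold wooden sticks, one a neat layer, one a jumbled heap; the three swap places.
There are look-alikes about, which are no part of the job. Leave any white look-alike of the part that bears bin_floor alone. Of the things shaped like the part that bears cassette_center, the grey one is meant.

How it is judged:
On the way, in this order (a step that is already met when the one before it is completed fails the run):
1. the cassette is pressed at least about 1.5 mm deeper into its bay (z of cassette_center in the frame of bay_mouth below -0.022 m and horizontal distance between cassette_center and bay_mouth below 0.01 m).
2. the latch has tripped and the carriage has sprung up by more than 18 mm (value of joint eject_carriage above 0.018 m), for 0.1 s.
At the end, for the whole second after the job is handed in: The cassette rests inside the empty bin, standing or lying: its centre between the bin's walls (within 65 mm along the bin's length and 55 mm along its width of the floor's centre) and less than 40 mm above the bin's floor, at rest; the bin stands level (within 0.1 rad) on the bench (x of cassette_center in the frame of bin_floor between -0.065 and 0.065 m and y of cassette_center in the frame of bin_floor between -0.055 and 0.055 m and z of cassette_center in the frame of bin_floor below 0.04 m and angle between bin_floor's own z axis and vertical below 0.1 rad and height (world z) of bin_floor below 0.012 m and linear speed of cassette below 0.03 m/s); the robot touches nothing.
It also fails if it takes over 51 s, if anything falls off the work surface, if the arm or the gripper's body presses on something with over 40 N, if the wrist force passes 120 N, or if a joint passes its speed limit or range.

## Working session

There is one attempt and no reset: what is moved stays moved. The work goes in short steps, Python scripts to look and compute and a shell command to move; the robot and the scene stay as the last step left them, time stands still between calls to the robot, and variables do not carry over. Pictures are saved under pics/ and viewed, on a budget of 10 in all, crops included, one or two more only if the job needs it, and the job is handed in when it is done.

```bash
mkdir -p pics; cat > h.py <<'E'
import numpy as np, cv2
from plant import robot
from scipy.spatial.transform import Rotation as R
def ray(p,uv):
    d=np.array([(uv[0]-p['cx'])/p['fx'],-(uv[1]-p['cy'])/p['fy'],-1.]);T=np.array(p['extrinsics'])
    return T[:3,3],T[:3,:3]@d
def hit(p,uv,z):
    o,d=ray(p,uv);return o+d*(z-o[2])/d[2]
def proj(p,X):
    T=np.array(p['extrinsics']);c=T[:3,:3].T@(np.array(X)-T[:3,3])
    return [p['cx']+p['fx']*c[0]/-c[2],p['cy']-p['fy']*c[1]/-c[2]]
def tri(ps,uvs):
    A=np.zeros((3,3));b=np.zeros(3)
    for p,uv in zip(ps,uvs):
        o,d=ray(p,uv);d/=np.linalg.norm(d);M=np.eye(3)-np.outer(d,d);A+=M;b+=M@o
    return np.linalg.solve(A,b)
E
python3 - <<'E'
from h import *
np.set_printoptions(precision=4,suppress=True)
for n in('top','side'):
    p=robot.read_camera(n); cv2.imwrite(f'pics/{n}0.png',p['img'][:,:,::-1])
    print(n,p['fx'],np.array(p['extrinsics'])[:3],[k for k in p])
    for l,z in(('cassette_center',.06),('bay_mouth',.08),('bin_floor',.003)):
        for d in robot.pinpoint(p,l): print(l,d['confidence'],np.round(d['point'],1),hit(p,d['point'],z))
    for l in('cassette_center','bin_floor'):
        for d in robot.masks_of(p,l):
            m=d['pixels']; print('mask',l,d['confidence'],d['point'],m.sum(),p['img'][m].mean(0), cv2.minAreaRect(np.argwhere(m)[:,::-1].astype(np.float32)))
s=robot.read_state();print(s['t'],s['tool_pos'],s['orientation'],R.from_rotvec(s['orientation']).as_matrix())
E
```

```text
top 384.0300974283549 [[ 0.0053  0.9834 -0.1813  0.278 ]
 [-1.      0.0062  0.0044  0.0879]
 [ 0.0055  0.1812  0.9834  0.9137]] ['img', 'fx', 'fy', 'cx', 'cy', 'extrinsics', 'shot']
cassette_center 0.74 [440.5 146.1] [ 0.5683 -0.2011  0.06  ]
cassette_center 0.68 [386.  128.6] [ 0.6102 -0.0754  0.06  ]
bay_mouth 0.59 [441.2 143.7] [ 0.5672 -0.1963  0.08  ]
bin_floor 0.97 [231.9 289.6] [0.2376 0.2808 0.003 ]
bin_floor 0.68 [299.  192.3] [0.4683 0.129  0.003 ]
mask cassette_center 0.7 [384.4, 129.7] 249 [21.2008 41.5663 83.5944] ((384.7365417480469, 126.57073211669922), (8.52085018157959, 30.870620727539062), 24.775142669677734)
mask cassette_center 0.49 [442.3, 141.5] 275 [67.5527 63.0582 59.7636] ((443.95050048828125, 143.50494384765625), (25.671960830688477, 10.7464017868042), 84.2894058227539)
mask bin_floor 0.75 [232.3, 287.7] 3589 [101.1218  92.9504  83.759 ] ((229.7401123046875, 289.8857421875), (63.911258697509766, 58.41227722167969), 52.02839660644531)
mask bin_floor 0.67 [299.3, 193.3] 3151 [132.5119  75.3278  19.4592] ((297.9900207519531, 190.31826782226562), (61.01140594482
[... 624 characters left out ...]
5   94.8175] ((464.95001220703125, 266.85003662109375), (13.597792625427246, 34.152591705322266), 71.56504821777344)
mask cassette_center 0.9 [441.6, 241.3] 592 [ 37.3784  74.4679 140.2905] ((444.5, 245.0), (24.0, 33.0), 90.0)
mask bin_floor 0.78 [328.6, 223.9] 2762 [190.3277 108.718    5.1785] ((328.57012939453125, 223.23590087890625), (43.72998046875, 78.78131866455078), 73.44293212890625)
mask bin_floor 0.68 [212.4, 213.2] 2647 [163.7949 153.7669 136.598 ] ((210.8989715576172, 215.18392944335938), (45.996219635009766, 80.11548614501953), 59.74356460571289)
0.6 [0.1812 0.572  0.2186] [-0.4801 -3.1047  0.    ] [[-0.9533  0.302  -0.    ]
 [ 0.302   0.9533 -0.    ]
 [ 0.     -0.     -1.    ]]
```

View pics/top0.png

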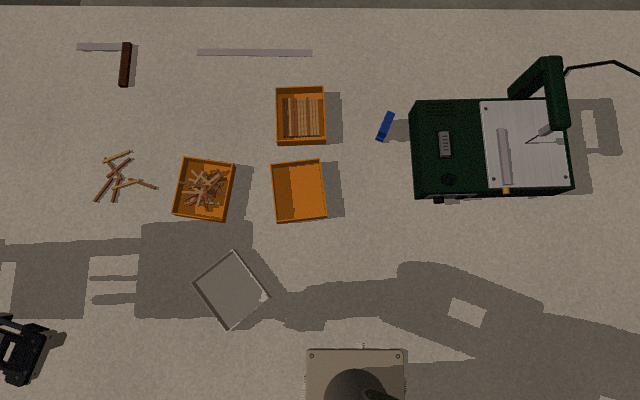

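View pics/side0.png

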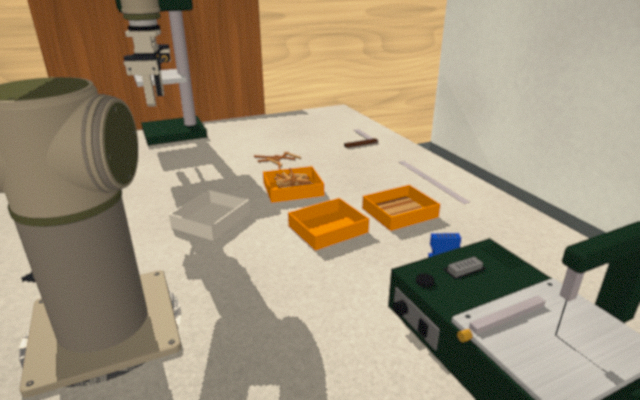

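The top view shows the empty orange bin at (299,191), stick bins at (302,116) and (204,188), and the white look-alike at (231,290). The grey cassette is at (444,144) in the green housing with the cap at (449,180), and the blue look-alike is at (385,126). The side view agrees: cassette (465,267), empty bin (328,224).

```bash
python3 - <<'E'
from h import *
np.set_printoptions(precision=4,suppress=True)
ps={}
for n in('top','side'):
    p=robot.read_camera(n); ps[n]=p
    for d in robot.masks_of(p,'cassette_center'):
        m=d['pixels']; c=p['img'][m].mean(0)
        if c[2]<1.3*c[0]:
            X=np.array([hit(p,uv,.0895)[:2] for uv in np.argwhere(m)[:,::-1]]).astype(np.float32)
            print(n,'mask',d['confidence'],X.mean(0),cv2.minAreaRect(X))
    for d in robot.masks_of(p,'bin_floor'):
        m=d['pixels']; c=p['img'][m].mean(0)
        if c[2]<.5*c[0]:
            print(n,'bin',d['confidence'],tri([p],[d['point']]) if 0 else hit(p,d['point'],.003))
p=ps['top']
print('cap',hit(p,(449,180),.088),'housing left edge',hit(p,(411,101),.08),hit(p,(415,197),.08))
crops=[cv2.resize(p['img'][90:205,400:520],None,fx=4,fy=4,interpolation=3),cv2.resize(ps['side']['img'][230:320,385:485],None,fx=4,fy=4,interpolation=3)]
cv2.imwrite('pics/c.png',np.hstack([c[:360,:400] for c in crops])[:,:,::-1])
E
```

```text
top mask 0.71 [ 0.5655 -0.199 ] ((0.5645835995674133, -0.19880898296833038), (0.05881563201546669, 0.024690773338079453), 0.42474013566970825)
top mask 0.33 [0.4546 0.1275] ((0.45525428652763367, 0.1277109682559967), (0.13935688138008118, 0.11505588889122009), 8.09536361694336)
top bin 0.77 [0.4663 0.135  0.003 ]
side mask 0.69 [ 0.5587 -0.209 ] ((0.5601394772529602, -0.20942962169647217), (0.06872019916772842, 0.03280866518616676), 2.217341899871826)
side bin 0.96 [0.4791 0.1473 0.003 ]
cap [ 0.4805 -0.2064  0.088 ] housing left edge [ 0.6705 -0.1315  0.08  ] [ 0.4432 -0.1316  0.08  ]
```

View pics/c.png

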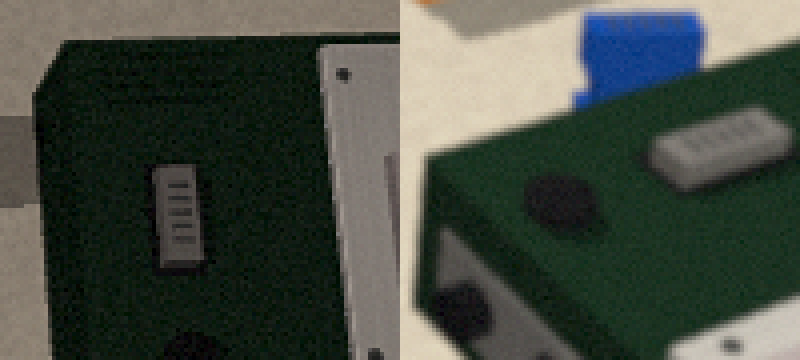

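```bash
python3 - <<'E'
from h import *
np.set_printoptions(precision=4,suppress=True)
p=robot.read_camera('top');s=robot.read_camera('side')
f=lambda q,z:hit(p,(400+(q[0]+.5)/4-.5,90+(q[1]+.5)/4-.5),z)
g=lambda q,z:hit(s,(385+(q[0]-400+.5)/4-.5,230+(q[1]+.5)/4-.5),z)
C=[f(q,.0895) for q in((152,166),(193,164),(205,263),(160,268))]
print(np.array(C),np.mean(C,0))
S=[g(q,.0895) for q in((650,146),(758,106),(790,137),(683,174))]
print(np.array(S),np.mean(S,0))
for P,n in((f((320,45),.09)-f((352,355),.09),'table'),(C[0]-C[3],'l'),(C[1]-C[2],'r'),(S[1]-S[0],'sl'),(S[2]-S[3],'sr'),(np.mean(C,0)-f((193,355),.088),'cap')):print(n,np.degrees(np.arctan2(P[1],P[0])))
# bin corners top rim from top picture
B=[hit(p,q,.036) for q in((271,163),(321,159),(328,217),(277,222.5))];print(np.array(B),np.mean(B,0))
E
```

```text
[[ 0.5936 -0.1865  0.0895]
 [ 0.595  -0.2098  0.0895]
 [ 0.5367 -0.2132  0.0895]
 [ 0.5336 -0.1879  0.0895]] [ 0.5647 -0.1994  0.0895]
[[ 0.5332 -0.1959  0.0895]
 [ 0.5934 -0.1913  0.0895]
 [ 0.5901 -0.2146  0.0895]
 [ 0.5332 -0.2169  0.0895]] [ 0.5625 -0.2047  0.0895]
table 1.4618570596103124
l 1.3311125711275946
r 3.383096820754726
sl 4.318961196675788
sr 2.255615564731221
cap 3.3514069265279884
[[0.5318 0.1947 0.036 ]
 [0.5424 0.0765 0.036 ]
 [0.4036 0.0598 0.036 ]
 [0.3901 0.1771 0.036 ]] [0.467 0.127 0.036]
```

```bash
python3 -m jog '[[[0,0,-6.7,0,0,0,0],[0,0,-6.7,0,0,0,0],[0,0,-6.7,0,0,0,0],[0,0,0,-1.45,-3.29,0,0],[0,0,0,-1.45,-3.29,0,0]]]' 20
for i in 1 2 3 4; do python3 -m jog '[[[0,0,0,-1.45,-3.29,0,0],[0,0,0,-1.45,-3.29,0,0],[0,0,0,-1.45,-3.29,0,0],[0,0,0,-1.45,-3.29,0,0],[0,0,0,-1.45,-3.29,0,0]]]'; done
python3 -m jog '[[[0,0,0,-1.45,-3.29,0,0],[0,0,0,-1.45,-3.29,0,0],[0,0,0,0,0,2,0],[0,0,0,0,0,2,0],[0,0,0,0,0,0,0]]]'
```

```text
t: 1.42
tool_pos: [0.2125, 0.5074, 0.2178]
orientation: [0.075, -3.14, 0.002]
force: [0.8, -0.2, 0.4]
opening: 0.0646
t: 1.83
tool_pos: [0.2931, 0.3449, 0.2187]
orientation: [-0.07, 3.14, 0.001]
force: [0.4, 0.4, 0.3]
opening: 0.031
t: 2.25
tool_pos: [0.3729, 0.1836, 0.219]
orientation: [-0.069, 3.14, 0.001]
force: [0.3, 0.1, 0.2]
opening: 0.0009
t: 2.67
tool_pos: [0.4526, 0.0222, 0.219]
orientation: [-0.069, 3.14, 0.0]
force: [1.1, 0.7, -0.1]
opening: 0.0004
t: 3.08
tool_pos: [0.5323, -0.139, 0.2187]
orientation: [-0.069, 3.14, -0.0]
force: [1.7, -0.2, 0.6]
opening: 0.0003
t: 3.5
tool_pos: [0.5614, -0.2013, 0.1737]
orientation: [0.067, -3.135, -0.005]
force: [-0.1, 0.3, -0.6]
opening: 0.0009
```

```bash
python3 -m jog '[[[0,0,0,0,0,2,0],[0,0,0,0,0,2,0],[0,0,0,0,0,2,0],[0,0,0,0,0,0.4,0],[0,0,0,0,0,0,0]]]'
python3 - <<'E'
from h import *
a=robot.read_camera('top');b=robot.read_camera('side')
i=cv2.resize(a['img'][80:200,385:485],None,fx=4,fy=4,interpolation=3);j=cv2.resize(b['img'][200:320,400:500],None,fx=4,fy=4,interpolation=3)
cv2.imwrite('pics/d.png',np.hstack([i,j])[:,:,::-1]);print(robot.read_state()['tool_pos'])
E
```

```text
t: 3.92
tool_pos: [0.5625, -0.2007, 0.1137]
orientation: [0.07, -3.138, -0.002]
force: [0.1, 0.3, -0.1]
opening: 0.0004
[ 0.56423308 -0.20159618  0.1162911 ]
```

View pics/d.png

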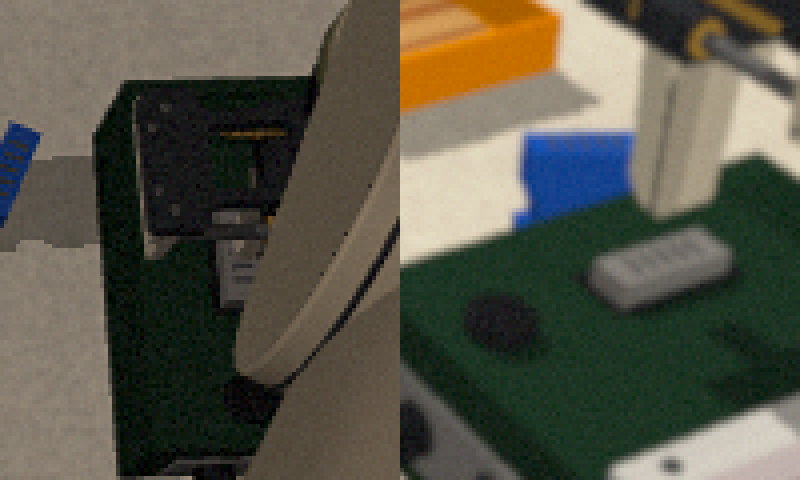

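The side crop shows the closed fingertips ending near full-image pixel (470,252), with the cassette top at about (465,267). I'll check this against the projection.

```bash
python3 - <<'E'
from h import *
b=robot.read_camera('side');t=robot.read_state()['tool_pos'];print(t,proj(b,t),proj(b,[t[0],t[1],.0895]),proj(b,[.564,-.201,.0895]),proj(b,[.5625,-.2047,.0895]))
E
```

```text
[ 0.56462217 -0.20182264  0.11677606] [np.float64(467.14586362030366), np.float64(249.70983577292594)] [np.float64(464.73202458308594), np.float64(263.4621526463999)] [np.float64(464.1041600064463), np.float64(263.2885604578364)] [np.float64(464.86734720140294), np.float64(264.69579333675824)]
```

```bash
python3 -m jog '[[[0,0,0,0,-0.1,1.2,0],[0,0,0,0,0,1.2,0],[0,0,0,0,0,0.1,0],[0,0,0,0,0,0.2,0],[0,0,0,0,0,0,0]]]'
python3 -m jog '[[[0,0,0,0,0,0.15,0],[0,0,0,0,0,0.15,0],[0,0,0,0,0,0,0],[0,0,0,0,0,0,0]]]'
```

```text
t: 4.48
tool_pos: [0.5637, -0.2027, 0.0875]
orientation: [-0.069, 3.141, -0.0]
force: [0.3, -0.6, 2.4]
opening: 0.0003
t: 4.82
tool_pos: [0.5638, -0.2026, 0.0849]
orientation: [-0.069, 3.14, -0.0]
force: [-0.5, -1.0, 4.8]
opening: 0.0004
```

```bash
python3 -m jog '[[[0,0,0,0,0,0.06,0],[0,0,0,0,0,0,0],[0,0,0,0,0,-1.5,0],[0,0,0,0,0,-2.5,0],[0,0,0,0,0,-2.5,0]]]'
python3 -m jog '[[[0,0,0,0,0,0,5],[0,0,0,0,0,0,5],[0,0,0,0,0,0,5],[0,0,0,0,0,0,5],[0,0,0,0,0,0,5]]]'
python3 - <<'E'
from h import *
a=robot.read_camera('top');b=robot.read_camera('side')
cv2.imwrite('pics/e.png',np.hstack([cv2.resize(b['img'][180:320,380:520],None,fx=4,fy=4,interpolation=3)])[:,:,::-1])
t=robot.read_state()['tool_pos'];print(t,proj(b,t))
for d in robot.pinpoint(b,'cassette_center'):print(d)
for X in([.564,-.203,.0895],[.564,-.203,.113]):print(proj(b,X))
E
```

```text
t: 5.23
tool_pos: [0.562, -0.2016, 0.1475]
orientation: [0.069, -3.137, -0.004]
force: [0.1, -0.1, 0.4]
opening: 0.0003
t: 5.65
tool_pos: [0.5626, -0.202, 0.1472]
orientation: [0.069, -3.138, -0.002]
force: [0.0, 0.4, -0.1]
opening: 0.0296
[ 0.5629507  -0.20218614  0.14776504] [np.float64(469.314323752474), np.float64(233.8450139781007)]
{'point': [444.2, 247.6], 'confidence': 0.86}
{'point': [463.5, 264.6], 'confidence': 0.59}
[np.float64(464.9055689433357), np.float64(263.93002220849377)]
[np.float64(466.98620288901094), np.float64(252.09725576597788)]
```

View pics/e.png

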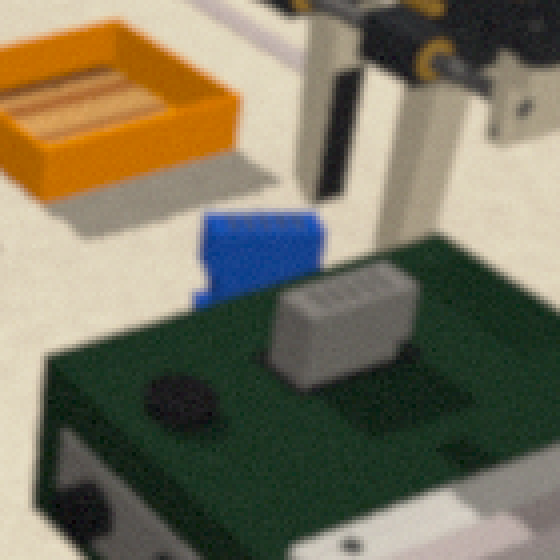

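The cassette has sprung up, with its top face centred at about full-image (467,252), where z = 0.113 predicts it. Next I'll grasp it.

```bash
python3 -m jog '[[[0,0,0,0,0,0,5],[0,0,0,0,0,0,5],[0,0,0,0,0,1.5,5],[0,0,0,0,0,1.5,5],[0,0,0,0,0,1.5,5]]]'
python3 -m jog '[[[0,0,0,0,0,1.0,5],[0,0,0,0,0,0.5,5],[0,0,0,0,0,0,5],[0,0,0,0,0,0,1],[0,0,0,0,0,0,1]]]' 15
python3 -m jog '[[[0,0,0,0,0,0,1],[0,0,0,0,0,0,1],[0,0,0,0,0,0,1],[0,0,0,0,0,0,1],[0,0,0,0,0,0,1]]]'
```

```text
t: 6.22
tool_pos: [0.564, -0.2027, 0.104]
orientation: [-0.069, 3.14, -0.001]
force: [0.6, 0.6, -0.4]
opening: 0.0498
t: 6.63
tool_pos: [0.5643, -0.2028, 0.0902]
orientation: [-0.069, 3.139, -0.001]
force: [-0.5, -0.3, -0.4]
opening: 0.0408
t: 7.05
tool_pos: [0.564, -0.2025, 0.0896]
orientation: [-0.069, 3.14, -0.0]
force: [0.4, 0.2, 0.9]
opening: 0.0202
```

```bash
python3 -m jog '[[[0,0,0,0,0,0,1],[0,0,0,0,0,-0.5,1],[0,0,0,0,0,-1,1],[0,0,0,0,0,-1,1],[0,0,0,0,0,-1.5,1]]]' 25
python3 -m jog '[[[0,0,0,0,0,-1.5,1],[0,0,0,0,0,-1.5,1],[0,0,0,0,0,-1.5,1],[0,0,0,0,0,-1.5,1],[0,0,0,0,0,0,1]]]'
python3 - <<'E'
from h import *
b=robot.read_camera('side')
cv2.imwrite('pics/f.png',cv2.resize(b['img'][140:320,380:560],None,fx=3,fy=3,interpolation=3)[:,:,::-1])
E
```

```text
t: 7.47
tool_pos: [0.5628, -0.2024, 0.1292]
orientation: [0.069, -3.139, -0.001]
force: [0.4, -1.4, -0.7]
opening: 0.0198
t: 7.88
tool_pos: [0.5654, -0.2036, 0.1942]
orientation: [-0.069, 3.135, -0.005]
force: [0.3, -0.8, 0.4]
opening: 0.0199
```

View pics/f.png

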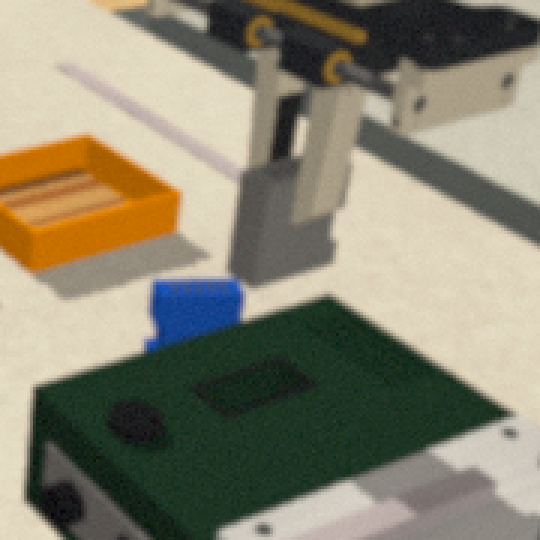

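The crop shows the cassette held upright between the fingers at about crop (285,225) and the bay empty at (255,385). On to the bin.

```bash
python3 -m jog '[[[0,0,0,0.4,1.6,0,1],[0,0,0,0.8,3.2,0,1],[0,0,0,0.8,3.2,0,1],[0,0,0,0.8,3.2,0,1],[0,0,0,0.8,3.2,0,1]]]'
python3 -m jog '[[[0,0,0,0.8,3.2,0,1],[0,0,0,0.8,3.2,0,1],[0,0,0,0.8,3.2,0,1],[0,0,0,0.8,3.2,0,1],[0,0,0,0.8,3.2,0,1]]]'
python3 -m jog '[[[0,0,0,0.65,3.1,0,1],[0,0,0,0,0,2,1],[0,0,0,0,0,3,1],[0,0,0,0,0,3,1],[0,0,0,0,0,0,1]]]'
python3 - <<'E'
from h import *
b=robot.read_camera('side');p=robot.read_camera('top')
cv2.imwrite('pics/g.png',np.hstack([cv2.resize(x['img'][r:r+130,c:c+130],None,fx=3,fy=3,interpolation=3) for x,r,c in((b,140,270),(p,120,240))])[:,:,::-1])
E
```

```text
t: 8.35
tool_pos: [0.52, -0.0591, 0.1878]
orientation: [0.068, -3.139, -0.0]
force: [0.8, 0.4, -1.4]
opening: 0.0198
t: 8.77
tool_pos: [0.473, 0.099, 0.1881]
orientation: [0.069, -3.14, 0.0]
force: [0.4, 0.1, -1.1]
opening: 0.0198
t: 9.18
tool_pos: [0.4613, 0.1279, 0.1021]
orientation: [0.07, -3.13, 0.003]
force: [-1.8, 0.4, -2.0]
opening: 0.0199
```

View pics/g.png

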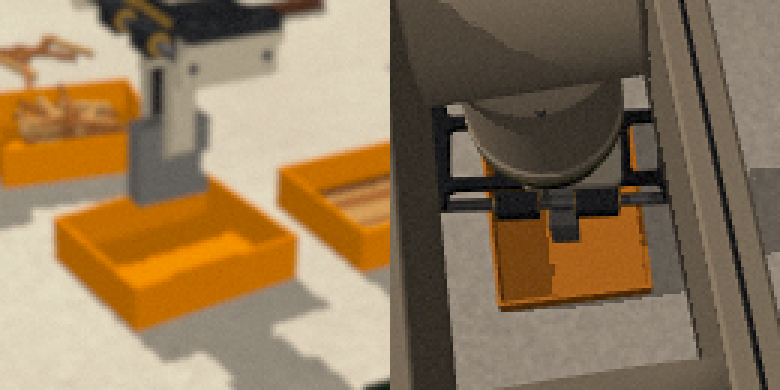

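The held cassette hangs over the empty bin in both views, between the bin walls, so I'll lower it.

```bash
python3 -m jog '[[[0,0,0,0,0,0,1],[0,0,0,0,0,2,1],[0,0,0,0,0,2,1],[0,0,0,0,0,1,1],[0,0,0,0,0,0,1]]]'
python3 -m jog '[[[0,0,0,0,0,0,1],[0,0,0,0,0,0,1]]]'
```

```text
t: 9.7
tool_pos: [0.4658, 0.1282, 0.0582]
orientation: [0.068, -3.139, 0.0]
force: [-0.8, -0.3, -0.8]
opening: 0.0198
t: 9.87
tool_pos: [0.4677, 0.1286, 0.0608]
orientation: [-0.069, 3.139, 0.001]
force: [0.9, -0.7, -1.4]
opening: 0.0197
```

Bottom is at about 0.022; the floor is at 0.003, so TCP contact should come at about 0.040.

```bash
python3 -m jog '[[[0,0,0,0,0,0.8,1],[0,0,0,0,0,0.5,1],[0,0,0,0,0,0.4,1],[0,0,0,0,0,0.15,1],[0,0,0,0,0,0,1]]]'
python3 -m jog '[[[0,0,0,0,0,0.1,1],[0,0,0,0,0,0.1,1],[0,0,0,0,0,0,1],[0,0,0,0,0,0,1]]]'
```

```text
t: 10.28
tool_pos: [0.4661, 0.1285, 0.04]
orientation: [0.069, -3.14, 0.0]
force: [-1.0, -0.3, -1.3]
opening: 0.0197
t: 10.62
tool_pos: [0.4668, 0.1287, 0.0395]
orientation: [-0.069, 3.14, 0.0]
force: [-3.5, 0.2, 7.0]
opening: 0.0199
```

Contact at 7 N; now release with a modest opening and back off.

```bash
python3 -m jog '[[[0,0,0,0,0,-0.1,1],[0,0,0,0,0,0,4.5],[0,0,0,0,0,0,4.5],[0,0,0,0,0,0,4.5],[0,0,0,0,0,0,4.5]]]'
python3 -m jog '[[[0,0,0,0,0,0,4.5],[0,0,0,0,0,-1,4.5],[0,0,0,0,0,-2,4.5],[0,0,0,0,0,-3,4.5],[0,0,0,0,0,-4,4.5]]]'
python3 -m jog '[[[0,0,0,0,0,-4,4.5],[0,0,0,0,0,-4,4.5],[0,0,0,0,0,0,4.5],[0,0,0,0,0,0,4.5],[0,0,0,0,0,0,4.5]]]'
python3 - <<'E'
from h import *
b=robot.read_camera('side');p=robot.read_camera('top')
cv2.imwrite('pics/i.png',np.hstack([cv2.resize(x['img'][r:r+130,c:c+130],None,fx=3,fy=3,interpolation=3) for x,r,c in((b,140,270),(p,120,240))])[:,:,::-1])
for d in robot.pinpoint(b,'cassette_center'):print(d,hit(b,d['point'],.033))
print(proj(b,[.467,.1286,.033]))
E
```

```text
t: 11.03
tool_pos: [0.4664, 0.1285, 0.0394]
orientation: [0.069, -3.141, 0.0]
force: [0.4, 0.2, 0.1]
opening: 0.0419
t: 11.45
tool_pos: [0.4642, 0.1281, 0.1386]
orientation: [0.069, -3.136, 0.001]
force: [1.8, 0.0, 0.2]
opening: 0.045
t: 11.87
tool_pos: [0.4665, 0.1285, 0.2198]
orientation: [-0.069, 3.14, 0.0]
force: [0.4, -0.1, -1.0]
opening: 0.0451
{'point': [330.5, 215.3], 'confidence': 0.63} [0.47445285 0.12842316 0.033     ]
{'point': [443.8, 248.3], 'confidence': 0.61} [ 0.6215656  -0.08384248  0.033     ]
[np.float64(327.44118665608227), np.float64(215.938414379098)]
```

View pics/i.png

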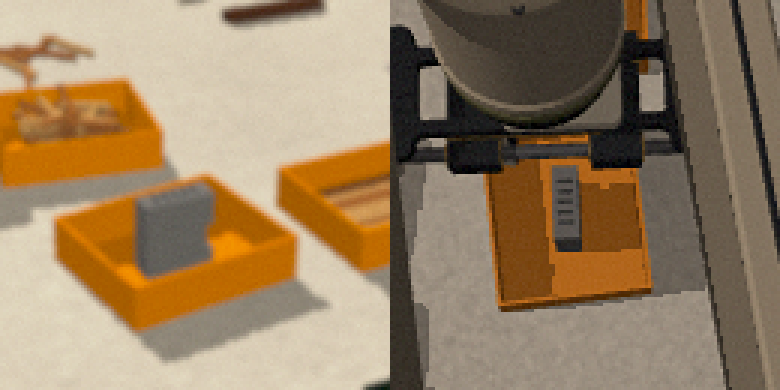

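The cassette stands upright in the middle of the level empty bin, side crop (175,228), and the gripper is clear above it.

```bash
python3 -c "
from plant import robot
print(robot.close_job())"
```

```text
the job is handed in; nothing more can be done
None
```

The grey cassette is in the empty bin and the job is handed in; the hand-in reports no verdict.

- **Press:** I pressed the cassette about 5 mm deeper with closed fingers, at about 5 N. The latch tripped and it sprang up; the side picture showed its top where the sprung-up height predicts it.
- **Grip and move:** I gripped it across the 20 mm (opening read 20 mm), drew it straight up and carried it to the empty bin. It touched the bin floor at 7 N before I released it.
- **Last checks:** Both cameras show it standing upright near the middle of the bin, with the bin looking level. The network places it about 8 mm from where I released it, well inside the limits. The gripper was about 0.22 m up and touching nothing. The last time reading was 11.9 s, against the 51 s limit.
- **Checks that disagreed:** The side camera puts things about 2 pixels off the projected positions. I allowed for that, and the fit was not affected.

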